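# Drop the drying cabinet's flap and load a carton over it

### The arm

A 6-joint arm with a two-finger parallel gripper is mounted at the origin on a cart in front of the work surface, level with it; the furniture and walls round the work are solid. World frame = base frame: x ahead of the robot, y to its left, z up, the work surface at z = 0. Lengths are in m, angles in rad, forces in N, time in s.
With the tool pointing down it reaches from about 0.375 to 0.75 m from the base axis. Payload 9 kg.
Tool frame: the origin (TCP) lies on the centre line of the jaws, within the pads' length; the fingertips stand 22 mm ahead of it and the grasp point (between the pads) lies 3 mm ahead of it (robot.tips_ahead is the distance from the TCP to the fingertips, in m); z points along the fingers, y is the line along which they close (so a half turn about z gives the same grasp; the last joint's range is limited). The gripper opens to 85 mm and grips with 20 to 120 N. Pads are 22 mm wide; open, the fingers measure 114 mm over their backs; the gripper's body (76 mm by 85 mm) begins 54 mm behind the grasp point. The pads swing forward as they close: fully open they stand 13 mm farther back than shut.
Start: joints at [-1.337, 0.104, 0.097, 1.564, 0, 1.353], TCP at [0.262, -0.54, 0.253] pointing down, gripper open.
Joint ranges: [-2.99, 2.99], [-0.84, 1.86], [-1.1, 1.16], [-1.84, 2.11], [-1.51, 1.56], [-3.14, 3.14]. Speed limits (rad/s): [2.22, 2.22, 2.57, 3.14, 3.14, 3.14].

### API

Orientations are given as a unit quaternion [x, y, z, w].
In Python, from bench import robot gives the robot as it stands. The module is installed in compiled form; this text tells all that it offers.
- The arm moves only by the tool step_arm, never from a script. Its argument "series" is a list of rows, each an object of numbers: "tx", "ty", "tz": the shift along the tool's x, y, z in m; "ax", "ay", "az": the turn, a rotation vector about the tool's x, y, z in degrees. A call has 1 to 12 rows; each row is the pose to reach, as a shift and turn from the pose commanded when the call began, along the tool's axes at that moment; what a row does not reach only later rows make up. A row lasts 1/12 s, in which the tool goes at most 41.7 mm and 7.16 degrees, less where a joint would pass 70% of its speed; a pose out of reach is approached as far as the arm can. A call with a gripper value outside its range is refused whole. "hand" is the opening, from 0 (shut) to 1 (fully open), set as the call begins (left out, the last holds). The fingers move at their own pace and stop on an object; "squeeze" is the grip in N (left out, the last holds). Time passes only in rows, so rows that repeat a pose let the fingers close. It gives the time, the measured TCP pose, the force, the opening and the grip force at its end, in the units of the state.
- robot.get_obs(): the state, without advancing time (a new reading comes with each control period).
- robot.camera(name): name is "scene" or "top" or "wrist"; returns the picture (480x640x3 uint8, red, green, blue); there is no depth.
- robot.camera_info(name): a dict with "fx", "fy", "cx", "cy" (pixels), "world_to_cam" (4x4, takes a point from world to camera coordinates); the wrist camera has in their place "tool_from_camera" (4x4, takes a point from camera to tool coordinates, whose origin is the TCP and whose axes are the flange's). Camera axes: x right, y up, looking along -z (the intrinsics and any distortion apply to the point x, -y, -z); pixel columns grow to the right and rows downward; lengths in m; the calibration is good to about 2 mm. A picture is of the moment at which its call begins: read the wrist's pose just before it. camera_info takes no time and is no camera call.
- robot.finish_job(): hands the job in; it is judged then, once.
The state is a dict: "t": time; "joints": joint angles; "qvel": joint speeds; "tau": joint torques, N m; "tool_pos": TCP position; "orientation": TCP orientation; "wrist_force": force on the tool from outside, world axes, zero at the start; "moment": the same for the moment, N m; "width": opening from 0.0 (shut) to 1.0 (fully open); "grip_force": force on a finger pad.
Only numpy, scipy, OpenCV 4.12 (cv2) and the standard library are available. Lean on these libraries where they do the work, as an engineer would, in place of code of your own. Each camera call takes 0.05 s, during which the arm holds its last target. There are 200 camera calls.

### The job

Push the yellow carton out from under the small drying cabinet's blue front flap, then swing the flap forward past vertical and lower it gently, without letting it drop, until it lies flat on its stop. Then set the blue carton on the lowered flap and slide it into the cabinet until it is completely inside and off the flap. Knock nothing over, leave the timer and the petri dish where they lie, and let go of everything.

Things in the scene. Friction and masses are not known exactly. Their poses are not given: they have to be found in the camera images.
- cabinet: fixed white drying cabinet, 140 deep, 118 wide, 162 mm high, its open front to the robot's right. Origin on the worktop below the middle of the flap's hinge; x axis points into the bay, y along the hinge. Bay floor: 60 mm above the worktop, from x = 0 to the back wall at x = 128 mm, 94 mm wide, 92 mm clear height. The roof begins at x = 40 mm. Stop arms reach 33 mm out in front, 40 to 52 mm up
- flap (a joint): blue front flap, stiff plate 92 wide, 6 thick, 130 mm from hinge to free edge; 0.2 kg. Hinge at cabinet x = 0, z = 59 mm. Angle in rad: 0 = shut, leaning 0.35 back over the cabinet, edge 19 mm above the roof, free space behind; 0.35 = vertical; 1.92 = open, level on its stop, reaching towards cabinet -x, top face 62 mm above the worktop. Lightly damped: falls shut below 0.35, drops open above
- flap_edge (a point): middle of the flap's free edge, a steel bar 8 mm thick (centre of the bar is 4 mm nearer the hinge); moves with the flap
- yellow_carton_mid (a point): centre of the loose yellow carton that stands in front of the cabinet where the flap comes down; 70 x 100 x 70 mm (its x, y, z), point 35 mm above its underside; about 0.15 kg
- blue_carton_mid (a point): centre of the loose blue carton to be loaded, standing to the right of the cabinet; 60 x 100 x 75 mm (its x, y, z), point 37.5 mm above its underside; about 0.18 kg. It passes into the bay only lengthwise (its y along the cabinet's x, either way round)
- petri_dish_mid (a point): centre of a closed loose petri dish 90 mm across, 13 mm high, lying beside the cabinet on the robot's side
- lab_timer_mid (a point): centre of a loose white bench timer, 66 x 66 x 20 mm, lying close beside the yellow carton, nearer the robot or nearer the wall; the carton's other side is free (a flat paper sheet may lie there and does not matter)
Things that resemble listed ones, but are neither listed nor needed, are in the scene too. Of the things that look like the part that bears yellow_carton_mid, the smaller one is meant.

How it is judged:
By the outcome, as a careful person would: the job done as asked, in the order asked, and still so for the second after the job is handed in, with the robot touching nothing.
It also fails if it takes over 67 s, if anything falls off the work surface, if the arm or the gripper's body presses on something with over 40 N, if the wrist force passes 120 N, or if a joint passes its speed limit or range.

## Working session

There is one attempt and no reset: what is moved stays moved. The work goes in short steps, Python scripts to look and compute and a tool call to move; the robot and the scene stay as the last step left them, time stands still between calls to the robot, and variables do not carry over. Pictures are saved under pics/ and viewed, at most 10 in all, crops included, and the job is handed in when it is done.

Besides the shell and the picture viewer there is one more tool, called after "Emit:" as name([rows], argument=value, ...), one row to a line, values as JSON. step_arm: Moves the arm, as the interface text tells. Its arguments: {"type":"object","properties":{"series":{"type":"array","items":{"type":"object","properties":{"tx":{"type":"number"},"ty":{"type":"number"},"tz":{"type":"number"},"ax":{"type":"number"},"ay":{"type":"number"},"az":{"type":"number"}}}},"hand":{"type":"number"},"squeeze":{"type":"number"}},"required":["series"]}

```bash
mkdir -p pics; python3 - <<'E'
from bench import robot
import cv2,numpy as np
print(robot.get_obs()); print(robot.tips_ahead)
for n in("scene","top","wrist"):
    i=robot.camera_info(n);print(n,i)
    if n!="wrist":
        cv2.imwrite(f"pics/{n}0.png",robot.camera(n)[:,:,::-1])
E
```

```text
{'t': 0.0, 'joints': array([-1.33673316e+00,  1.04693593e-01,  9.64798697e-02,  1.56387847e+00,
       -1.79651188e-05,  1.35308915e+00]), 'qvel': array([-9.11780499e-05, -6.22274097e-04,  7.66453457e-06, -3.12078019e-04,
       -9.21614051e-04, -1.96571705e-03]), 'tau': array([-2.75318616e-04, -5.56934774e+01,  5.03648436e+01,  1.69391872e-02,
       -2.83330291e-04, -4.65988762e-06]), 'tool_pos': array([ 0.26186603, -0.53951436,  0.25253147]), 'orientation': array([ 9.74596032e-01,  2.23969092e-01, -1.42809855e-05, -6.47837475e-04]), 'wrist_force': array([ 0.44990607,  0.78900078, -0.29501817]), 'moment': array([-0.05237466, -0.00417448,  0.01749005]), 'grip_force': 0.0, 'width': 0.9977031040881246}
0.022
scene {'fx': 511.57396275758515, 'fy': 511.57396275758515, 'cx': 319.1405106879675, 'cy': 240.8261264720145, 'world_to_cam': array([[-0.59508062, -0.80333267, -0.02314464,  0.33217693],
       [ 0.40270745, -0.32298652,  0.85644989, -0.33461592],
       [-0.69548958,  0.50033621,  0.51571107, -0.99296772],
       [ 0.        ,  0.        ,  0.        ,  1.        ]])}
top {'fx': 580.0244086581951, 'fy': 580.0244086581951, 'cx': 320.2583084213416, 'cy': 234.93381200198743, 'world_to_cam': array([[ 0.01797881, -0.99941712,  0.02902042, -0.03863136],
       [ 0.98150727,  0.02317421,  0.19001692, -0.5766544 ],
       [-0.19057869,  0.02506747,  0.98135182, -1.15908472],
       [ 0.        ,  0.        ,  0.        ,  1.        ]])}
wrist {'fx': 369.09352912118516, 'fy': 369.09352912118516, 'cx': 316.13650741947856, 'cy': 238.24417914304175, 'tool_from_camera': array([[ 4.10277312e-04,  9.58617596e-01,  2.84696569e-01,
         7.32711078e-02],
       [ 9.99999764e-01, -2.36504685e-04, -6.44755444e-04,
         6.31631934e-04],
       [-5.50741842e-04,  2.84696766e-01, -9.58617467e-01,
        -1.20318758e-01],
       [ 0.00000000e+00,  0.00000000e+00,  0.00000000e+00,
         1.00000000e+00]])}
```

View pics/scene0.png

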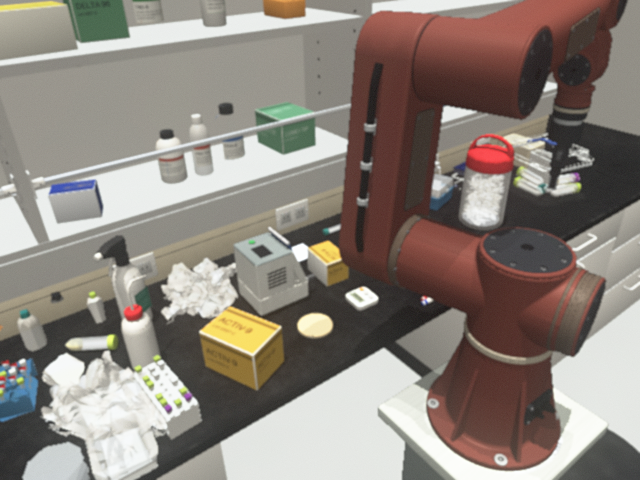

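View pics/top0.png

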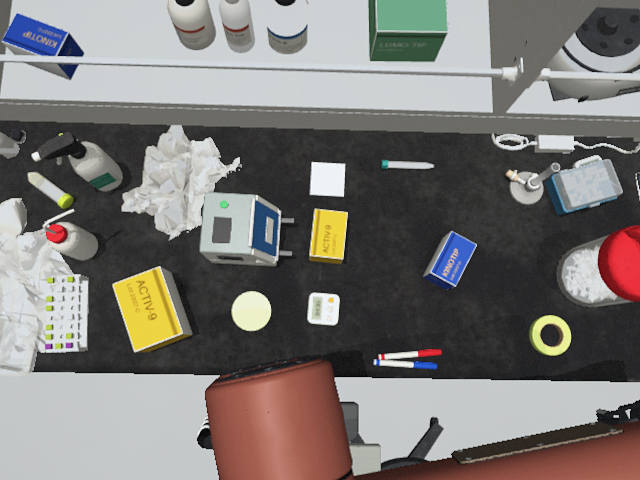

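Candidates in the top picture:
- **Yellow cartons:** the small one is at (328,235) and the large one at (152,308). I choose the small one.
- **Blue cartons:** one on the worktop at (450,258), one on the shelf at (42,45). I choose the worktop one.
- **Timer:** at (323,308), nearer the robot. The paper sheet at (328,180) is on the free wall side.
- **Petri dish:** at (251,311). The tape ring at (550,335) is not it.
- **Cabinet and flap:** the cabinet is at (240,230), with the blue flap at (265,228) and stop arms at (287,221) and (287,254).

The bay opens toward world -y.

```bash
cat > h.py <<'E'
import numpy as np,cv2
from bench import robot
from scipy.spatial.transform import Rotation as R
def ray(name,uv,obs=None):
    i=robot.camera_info(name); u,v=uv
    d=np.array([(u-i['cx'])/i['fx'],-(v-i['cy'])/i['fy'],-1.])
    if name=='wrist':
        T=np.eye(4);T[:3,:3]=R.from_quat(obs['orientation']).as_matrix();T[:3,3]=obs['tool_pos'];T=T@i['tool_from_camera']
    else: T=np.linalg.inv(i['world_to_cam'])
    return T[:3,3],T[:3,:3]@d
def on(name,uv,z,obs=None):
    o,d=ray(name,uv,obs); return o+d*(z-o[2])/d[2]
def tri(a,b):
    (o1,d1),(o2,d2)=a,b
    s=np.linalg.lstsq(np.c_[d1,-d2],o2-o1,rcond=None)[0]
    p,q=o1+d1*s[0],o2+d2*s[1]; return (p+q)/2,np.linalg.norm(p-q)
def rect(name,mask,z,roi,obs=None,minA=60):
    m=np.zeros_like(mask);x0,y0,x1,y1=roi;m[y0:y1,x0:x1]=mask[y0:y1,x0:x1]
    c=max(cv2.findContours(m,cv2.RETR_EXTERNAL,cv2.CHAIN_APPROX_NONE)[0],key=cv2.contourArea)
    P=np.array([on(name,p[0],z,obs)[:2] for p in c]).astype(np.float32)*1000
    return cv2.minAreaRect(P),c
E
python3 - <<'E'
from h import *
im=cv2.imread('pics/top0.png');hsv=cv2.cvtColor(im,cv2.COLOR_BGR2HSV)
np.set_printoptions(precision=1,suppress=True)
ye=cv2.inRange(hsv,(15,120,60),(32,255,255));bl=cv2.inRange(hsv,(100,120,50),(125,255,255))
print('yel',rect('top',ye,.07,(300,195,355,275))[0]);r,c=rect('top',bl,.075,(415,220,490,300));print('blue',r)
print('flap px',cv2.boxPoints(cv2.minAreaRect(rect('top',bl,.15,(240,180,295,275))[1])))
wh=cv2.inRange(hsv,(0,0,150),(180,80,255))
print('timer',rect('top',wh,.02,(300,285,350,330))[0])
pe=cv2.inRange(hsv,(20,30,150),(40,200,255));print('petri',rect('top',pe,.013,(225,285,280,335))[0])
a=cv2.resize(im[165:335,190:490],None,fx=2.6,fy=2.6,interpolation=cv2.INTER_CUBIC)
cv2.imwrite('pics/c1.png',a[:600,:800])
E
```

```text
yel ((579.1806030273438, -43.56333541870117), (66.24999237060547, 95.92241668701172), 84.9150619506836)
blue ((532.2096557617188, -300.9218444824219), (55.13901901245117, 95.15145874023438), 62.8659553527832)
flap px [[251.3 253.5]
 [255.1 200.9]
 [278.7 202.5]
 [274.9 255.1]]
timer ((426.9135437011719, -36.298587799072266), (65.41323852539062, 65.62947845458984), 86.5731430053711)
petri ((420.10174560546875, 115.49102783203125), (81.93704986572266, 80.04682159423828), 1.9723485708236694)
```

View pics/c1.png

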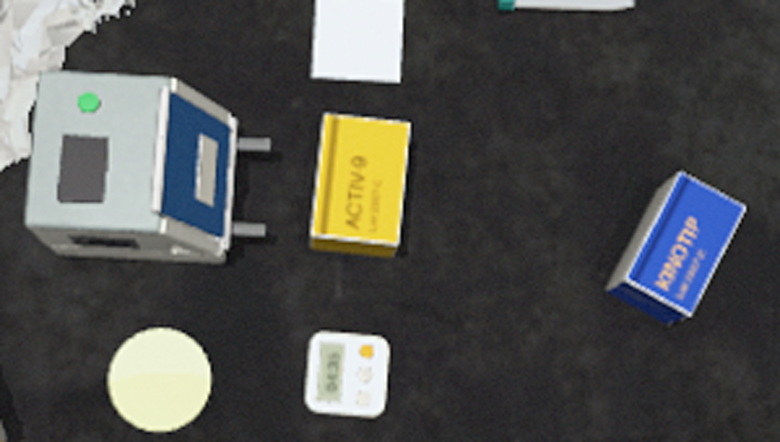

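Crop: the small yellow carton spans (312..411, 113..250), next to the timer. The flap's steel edge runs (173,80)–(158,212), the stop arm ends are at (270,144) and (265,230), and the blue carton's top face is centred near (680,245).

```bash
python3 - <<'E'
from h import *
np.set_printoptions(precision=1,suppress=True)
f=lambda p,z:on('top',(p[0]/2.6+190-.3,p[1]/2.6+165-.3),z)[:2]*1000
for n,z,ps in [('yel',.07,[(323,113),(411,122),(400,247),(313,236)]),('blue',.075,[(682,173),(746,207),(690,297),(627,262)]),
 ('edge',.181,[(173,80),(158,212)]),('arms',.052,[(270,144),(265,230)]),('roof back',.162,[(42,73),(27,222)]),('roof front',.162,[(172,80),(157,213)]),('hinge',.06,[(237,120),(223,250)]),('paper',0,[(311,78),(402,82)])]:
    P=np.array([f(p,z) for p in ps]);print(n,P.tolist(),P.mean(0))
# shelf: depth from both views: front edge of shelf lower lip? green box bottom-left corner
print(tri(ray('top',(370,58)),ray('scene',(290,152))))
print(tri(ray('top',(503,73)),ray('scene',(357,104))))
E
```

```text
yel [[631.2006770544027, -12.047962050424559], [625.5385864683576, -82.88872195581985], [523.8798299924996, -75.08800766368975], [531.1239483563444, -6.150842205367661]] [577.9 -44. ]
blue [[587.8994458682977, -299.7778968412286], [561.4768604800538, -350.4071790629628], [488.4951049464917, -303.5783385548822], [515.1725170805364, -254.2499976270627]] [ 538.3 -302. ]
edge [[626.274521364889, 99.16619205632337], [528.5372427373487, 106.0755656627333]] [577.4 102.6]
arms [[608.6472975032539, 30.17498228973798], [537.9554989489611, 32.293365469641586]] [573.3  31.2]
roof back [[634.1290708778524, 197.70701436354105], [522.2489598958642, 202.3568036899885]] [578.2 200. ]
roof front [[631.2493698851488, 101.6028330358884], [531.035513797578, 108.59219878610041]] [581.1 105.1]
hinge [[626.0762515627107, 57.15113725222897], [519.8407279435762, 64.97519592173936]] [573.   61.1]
paper [[678.6289592890878, -2.122968185494794], [677.0989882128054, -80.01400337873056]] [677.9 -41.1]
(array([ 0.9, -0.1,  0.2]), np.float64(0.02210402941115068))
(array([ 0.8, -0.3,  0.4]), np.float64(0.008507652310922905))
```

Emit:
step_arm([
  {"tx": 0.035, "ty": -0.028, "az": 2.5},
  {"tx": 0.07, "ty": -0.056, "az": 5},
  {"tx": 0.105, "ty": -0.084, "az": 8},
  {"tx": 0.14, "ty": -0.112, "az": 11},
  {"tx": 0.175, "ty": -0.14, "az": 14},
  {"tx": 0.21, "ty": -0.168, "az": 17},
  {"tx": 0.245, "ty": -0.196, "az": 20},
  {"tx": 0.28, "ty": -0.224, "az": 23},
  {"tx": 0.315, "ty": -0.252, "az": 26},
  {"tx": 0.35, "ty": -0.28, "az": 29.4},
  {"tx": 0.385, "ty": -0.31, "az": 29.4},
  {"tx": 0.415, "ty": -0.335, "az": 29.4},
], hand=0.4)

```text
invalid input
```

```bash
cat >> h.py <<'E'
O=np.array([.5735,.0605,0]);YAW=np.deg2rad(-3.4)
# work frame: X along hinge to wall, Y outward from cabinet, Z down == tool frame when aligned
def st():
    o=robot.get_obs();Rm=R.from_quat(o['orientation'])
    a=np.array([-np.sin(YAW),np.cos(YAW),0]);b=np.array([np.cos(YAW),np.sin(YAW),0])
    d=o['tool_pos']-O
    print('t %.2f pos'%o['t'],(o['tool_pos']*1000).round(1),'cab out %.1f hinge %.1f z %.1f'%(-1000*d@a,1000*d@b,1000*d[2]),'toolx',Rm.as_matrix()[:,0].round(3),'toolz',Rm.as_matrix()[:,2].round(3),'F',o['wrist_force'].round(1),'w',round(o['width'],3),'j',o['joints'].round(2))
    return o
def to(p,o):  # world point -> tool shift
    return (1000*R.from_quat(o['orientation']).inv().apply(np.array(p)-o['tool_pos'])).round(1)
E
python3 - <<'E'
from h import *
o=st();print(to([.495,-.045,.253],o))
b=np.array([np.cos(YAW),np.sin(YAW)]);print(np.degrees(np.arctan2(R.from_quat(o['orientation']).as_matrix()[1,0],R.from_quat(o['orientation']).as_matrix()[0,0])))
E
```

```text
t 0.10 pos [ 261.9 -539.5  252.6] cab out 617.4 hinge -275.5 z 252.6 toolx [0.9   0.437 0.   ] toolz [-0.     0.001 -1.   ] F [ 0.7  0.6 -0.1] w 1.004 j [-1.34  0.1   0.1   1.56  0.    1.35]
[ 4.256e+02 -3.431e+02  1.000e-01]
25.88509818774992
```

Emit:
step_arm([
  {"tx": 0.035, "ty": -0.028, "tz": 0, "ax": 0, "ay": 0, "az": 2.5},
  {"tx": 0.07, "ty": -0.056, "tz": 0, "ax": 0, "ay": 0, "az": 5},
  {"tx": 0.105, "ty": -0.084, "tz": 0, "ax": 0, "ay": 0, "az": 8},
  {"tx": 0.14, "ty": -0.112, "tz": 0, "ax": 0, "ay": 0, "az": 11},
  {"tx": 0.175, "ty": -0.14, "tz": 0, "ax": 0, "ay": 0, "az": 14},
  {"tx": 0.21, "ty": -0.168, "tz": 0, "ax": 0, "ay": 0, "az": 17},
  {"tx": 0.245, "ty": -0.196, "tz": 0, "ax": 0, "ay": 0, "az": 20},
  {"tx": 0.28, "ty": -0.224, "tz": 0, "ax": 0, "ay": 0, "az": 23},
  {"tx": 0.315, "ty": -0.252, "tz": 0, "ax": 0, "ay": 0, "az": 26},
  {"tx": 0.35, "ty": -0.28, "tz": 0, "ax": 0, "ay": 0, "az": 29.4},
  {"tx": 0.385, "ty": -0.31, "tz": 0, "ax": 0, "ay": 0, "az": 29.4},
  {"tx": 0.415, "ty": -0.335, "tz": 0, "ax": 0, "ay": 0, "az": 29.4},
], hand=0.4, squeeze=20)

```text
t: 1.1
tool_pos: [0.4756, -0.0855, 0.2532]
orientation: [1.0, -0.031, 0.0, 0.0]
wrist_force: [0.1, 0.1, 0.1]
width: 0.399
grip_force: 0.0
```

Emit:
step_arm([
  {"tx": 0.005, "ty": -0.018, "tz": 0.02},
  {"tx": 0.005, "ty": -0.018, "tz": 0.05},
  {"tx": 0.005, "ty": -0.018, "tz": 0.08},
  {"tx": 0.005, "ty": -0.018, "tz": 0.11},
  {"tx": 0.005, "ty": -0.018, "tz": 0.14},
  {"tx": 0.005, "ty": -0.018, "tz": 0.17},
  {"tx": 0.005, "ty": -0.018, "tz": 0.19},
  {"tx": 0.005, "ty": -0.018, "tz": 0.205},
  {"tx": 0.005, "ty": -0.018, "tz": 0.205},
  {"tx": 0.005, "ty": -0.018, "tz": 0.205},
])

```text
invalid input
```

```bash
python3 - <<'E'
from h import *
o=st();im=robot.camera('top')[:,:,::-1]
w=robot.camera('wrist')[:,:,::-1]
cv2.imwrite('pics/p2.png',np.hstack([cv2.resize(im[120:340,150:450],(400,293)),cv2.resize(w,(391,293))]))
E
```

```text
t 1.10 pos [475.6 -85.5 253.2] cab out 151.6 hinge -89.0 z 253.2 toolx [ 0.998 -0.062  0.   ] toolz [ 0. -0. -1.] F [0.1 0.1 0.1] w 0.399 j [-0.45 -0.25 -0.24  1.58 -0.    2.75]
```

View pics/p2.png

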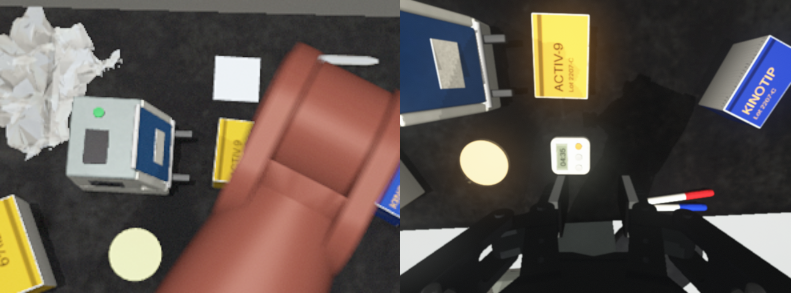

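The wrist view shows the carton, timer and cabinet arranged as measured. All six keys are needed in each row. Next I line up with the carton and descend.

Emit:
step_arm([
  {"tx": 0.005, "ty": -0.018, "tz": 0.02, "ax": 0, "ay": 0, "az": 0},
  {"tx": 0.005, "ty": -0.018, "tz": 0.05, "ax": 0, "ay": 0, "az": 0},
  {"tx": 0.005, "ty": -0.018, "tz": 0.08, "ax": 0, "ay": 0, "az": 0},
  {"tx": 0.005, "ty": -0.018, "tz": 0.11, "ax": 0, "ay": 0, "az": 0},
  {"tx": 0.005, "ty": -0.018, "tz": 0.14, "ax": 0, "ay": 0, "az": 0},
  {"tx": 0.005, "ty": -0.018, "tz": 0.17, "ax": 0, "ay": 0, "az": 0},
  {"tx": 0.005, "ty": -0.018, "tz": 0.19, "ax": 0, "ay": 0, "az": 0},
  {"tx": 0.005, "ty": -0.018, "tz": 0.205, "ax": 0, "ay": 0, "az": 0},
  {"tx": 0.005, "ty": -0.018, "tz": 0.205, "ax": 0, "ay": 0, "az": 0},
  {"tx": 0.005, "ty": -0.018, "tz": 0.205, "ax": 0, "ay": 0, "az": 0},
])

```text
t: 2.03
tool_pos: [0.4806, -0.07, 0.0478]
orientation: [1.0, -0.031, -0.001, -0.0]
wrist_force: [0.9, 0.1, 0.3]
width: 0.402
grip_force: 0.0
```

```bash
python3 - <<'E'
from h import *
o=st()
E
```

```text
t 2.03 pos [480.6 -70.   47.8] cab out 135.8 hinge -85.0 z 47.8 toolx [ 0.998 -0.062 -0.002] toolz [-0.002  0.001 -1.   ] F [0.9 0.1 0.3] w 0.402 j [-0.41 -0.18 -0.55  1.2  -0.    2.79]
```

Emit:
step_arm([
  {"tx": 0.0, "ty": -0.02, "tz": 0.003, "ax": 0, "ay": 0, "az": 0},
  {"tx": 0.005, "ty": -0.032, "tz": 0.003, "ax": 0, "ay": 0, "az": 0},
  {"tx": 0.015, "ty": -0.032, "tz": 0.003, "ax": 0, "ay": 0, "az": 0},
  {"tx": 0.025, "ty": -0.032, "tz": 0.003, "ax": 0, "ay": 0, "az": 0},
  {"tx": 0.035, "ty": -0.032, "tz": 0.003, "ax": 0, "ay": 0, "az": 0},
  {"tx": 0.045, "ty": -0.032, "tz": 0.003, "ax": 0, "ay": 0, "az": 0},
  {"tx": 0.055, "ty": -0.032, "tz": 0.003, "ax": 0, "ay": 0, "az": 0},
  {"tx": 0.065, "ty": -0.032, "tz": 0.003, "ax": 0, "ay": 0, "az": 0},
  {"tx": 0.075, "ty": -0.032, "tz": 0.003, "ax": 0, "ay": 0, "az": 0},
  {"tx": 0.085, "ty": -0.032, "tz": 0.003, "ax": 0, "ay": 0, "az": 0},
  {"tx": 0.095, "ty": -0.032, "tz": 0.003, "ax": 0, "ay": 0, "az": 0},
  {"tx": 0.1, "ty": -0.032, "tz": 0.003, "ax": 0, "ay": 0, "az": 0},
])

```text
t: 3.03
tool_pos: [0.5849, -0.0448, 0.0471]
orientation: [1.0, -0.031, 0.001, 0.0]
wrist_force: [-0.7, -0.7, 0.1]
width: 0.396
grip_force: 0.0
```

Emit:
step_arm([
  {"tx": 0.01, "ty": 0, "tz": 0, "ax": 0, "ay": 0, "az": 0},
  {"tx": 0.02, "ty": 0, "tz": 0, "ax": 0, "ay": 0, "az": 0},
  {"tx": 0.03, "ty": 0, "tz": 0, "ax": 0, "ay": 0, "az": 0},
  {"tx": 0.04, "ty": 0, "tz": 0, "ax": 0, "ay": 0, "az": 0},
  {"tx": 0.048, "ty": 0, "tz": 0, "ax": 0, "ay": 0, "az": 0},
  {"tx": 0.054, "ty": 0, "tz": 0, "ax": 0, "ay": 0, "az": 0},
  {"tx": 0.058, "ty": 0, "tz": 0, "ax": 0, "ay": 0, "az": 0},
  {"tx": 0.06, "ty": 0, "tz": 0, "ax": 0, "ay": 0, "az": 0},
  {"tx": 0.05, "ty": 0, "tz": 0, "ax": 0, "ay": 0, "az": 0},
  {"tx": 0.03, "ty": 0, "tz": 0, "ax": 0, "ay": 0, "az": 0},
  {"tx": 0.02, "ty": 0, "tz": -0.03, "ax": 0, "ay": 0, "az": 0},
  {"tx": 0.02, "ty": 0, "tz": -0.06, "ax": 0, "ay": 0, "az": 0},
])

```text
t: 4.03
tool_pos: [0.5996, -0.0445, 0.1038]
orientation: [1.0, -0.031, -0.003, -0.001]
wrist_force: [1.0, 0.5, 0.8]
width: 0.4
grip_force: 0.0
```

```bash
python3 - <<'E'
from h import *
o=st()
E
```

```text
t 4.03 pos [599.6 -44.5 103.8] cab out 103.3 hinge 32.3 z 103.8 toolx [ 0.998 -0.061 -0.006] toolz [-0.006  0.002 -1.   ] F [1.  0.5 0.8] w 0.4 j [-0.29  0.14 -0.13  1.3  -0.    2.91]
```

Emit:
step_arm([
  {"tx": 0, "ty": 0, "tz": -0.03, "ax": 0, "ay": 0, "az": -7},
  {"tx": 0, "ty": 0, "tz": -0.06, "ax": 0, "ay": 0, "az": -14},
  {"tx": 0, "ty": 0, "tz": -0.09, "ax": 0, "ay": 0, "az": -21},
  {"tx": -0.005, "ty": 0, "tz": -0.12, "ax": 0, "ay": 0, "az": -28},
  {"tx": -0.01, "ty": -0.01, "tz": -0.15, "ax": 0, "ay": 0, "az": -35},
  {"tx": -0.015, "ty": -0.03, "tz": -0.17, "ax": 0, "ay": 0, "az": -42},
  {"tx": -0.02, "ty": -0.05, "tz": -0.18, "ax": 0, "ay": 0, "az": -49},
  {"tx": -0.025, "ty": -0.075, "tz": -0.18, "ax": 0, "ay": 0, "az": -56},
  {"tx": -0.03, "ty": -0.1, "tz": -0.18, "ax": 0, "ay": 0, "az": -63},
  {"tx": -0.032, "ty": -0.12, "tz": -0.18, "ax": 0, "ay": 0, "az": -70},
  {"tx": -0.032, "ty": -0.135, "tz": -0.18, "ax": 0, "ay": 0, "az": -77},
  {"tx": -0.032, "ty": -0.146, "tz": -0.18, "ax": 0, "ay": 0, "az": -84},
])

```text
t: 5.03
tool_pos: [0.5798, 0.1038, 0.2858]
orientation: [0.761, 0.649, 0.0, 0.0]
wrist_force: [-0.6, -0.5, -0.1]
width: 0.398
grip_force: 0.0
```

Emit:
step_arm([
  {"tx": 0, "ty": 0, "tz": 0, "ax": 0, "ay": 0, "az": -7},
  {"tx": 0, "ty": 0, "tz": 0, "ax": 0, "ay": 0, "az": -14},
  {"tx": 0, "ty": 0, "tz": 0, "ax": 0, "ay": 0, "az": -21},
  {"tx": 0, "ty": 0, "tz": 0, "ax": 0, "ay": 0, "az": -28},
  {"tx": 0, "ty": 0, "tz": 0, "ax": 0, "ay": 0, "az": -35},
  {"tx": 0, "ty": 0, "tz": 0, "ax": 0, "ay": 0, "az": -42},
  {"tx": 0, "ty": 0, "tz": 0, "ax": 0, "ay": 0, "az": -49},
  {"tx": 0, "ty": 0, "tz": 0, "ax": 0, "ay": 0, "az": -56},
  {"tx": 0, "ty": 0, "tz": 0, "ax": 0, "ay": 0, "az": -63},
  {"tx": 0, "ty": 0, "tz": 0, "ax": 0, "ay": 0, "az": -70},
  {"tx": 0, "ty": 0, "tz": 0, "ax": 0, "ay": 0, "az": -77},
  {"tx": 0, "ty": 0, "tz": 0, "ax": 0, "ay": 0, "az": -84},
])

```text
t: 6.03
tool_pos: [0.58, 0.1022, 0.2856]
orientation: [0.132, 0.991, -0.0, 0.0]
wrist_force: [0.0, 0.1, -0.7]
width: 0.4
grip_force: 0.0
```

```bash
python3 - <<'E'
from h import *
o=st()
E
```

```text
t 6.03 pos [580.  102.2 285.6] cab out -42.1 hinge 4.1 z 285.6 toolx [-0.965  0.262 -0.   ] toolz [ 0. -0. -1.] F [ 0.   0.1 -0.7] w 0.4 j [-0.05  0.08  0.13  1.62 -0.    0.22]
```

Emit:
step_arm([
  {"tx": 0, "ty": 0, "tz": 0, "ax": 0, "ay": 0, "az": -7},
  {"tx": 0, "ty": 0, "tz": 0, "ax": 0, "ay": 0, "az": -11.8},
  {"tx": 0, "ty": 0, "tz": 0, "ax": 0, "ay": 0, "az": -11.8},
])

```text
t: 6.28
tool_pos: [0.5801, 0.1023, 0.2856]
orientation: [0.031, 1.0, -0.0, 0.0]
wrist_force: [0.5, 0.2, 0.1]
width: 0.401
grip_force: 0.0
```

```bash
python3 - <<'E'
from h import *
o=st()
w=robot.camera('wrist')[:,:,::-1];cv2.imwrite('pics/w3full.png',w);s=robot.camera('scene')[:,:,::-1];cv2.imwrite('pics/s3full.png',s)
cv2.imwrite('pics/p3.png',np.hstack([cv2.resize(w,(533,400)),cv2.resize(s[200:350,190:290],(267,400))]))
E
```

```text
t 6.28 pos [580.1 102.3 285.6] cab out -42.1 hinge 4.1 z 285.6 toolx [-0.998  0.061 -0.001] toolz [ 0.001 -0.    -1.   ] F [0.5 0.2 0.1] w 0.401 j [-0.05  0.08  0.13  1.62 -0.    0.01]
```

View pics/p3.png

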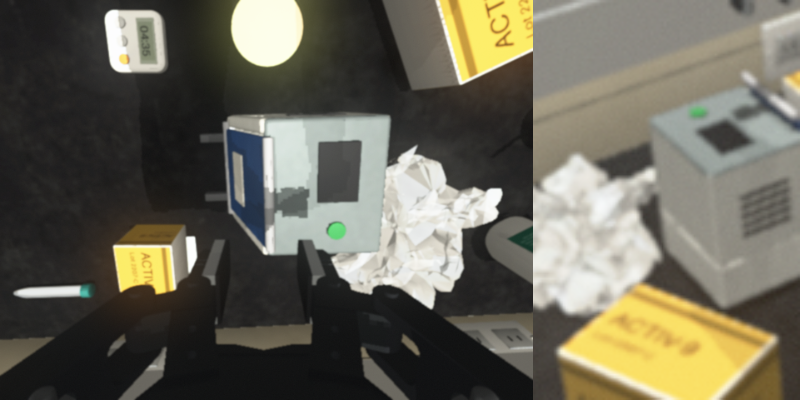

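The wrist view shows the yellow carton at view (150,255), pushed clear toward the wall. The flap's bar runs down view column ≈266, rows 118–252, between the open fingers at x≈222 and 305.

```bash
python3 - <<'E'
from h import *
np.set_printoptions(precision=1,suppress=True)
o=robot.get_obs();w=cv2.imread('pics/w3full.png')
for r in (180,220,260,290): print(r,[tuple(int(c) for c in w[r,x]) for x in range(304,340,2)])
def cab(p):
    a=np.array([-np.sin(YAW),np.cos(YAW),0]);b=np.array([np.cos(YAW),np.sin(YAW),0]);d=p-O
    return np.array([-1000*d@a,1000*d@b])
for uv,z in [((317,140),.181),((328,302),.181),((317,140),.162),((328,302),.162)]: print(uv,z,cab(on('wrist',uv,z,o)))
for uv,z in [((140,270),.07),((222,270),.07),((250,167),.052),((250,237),.052),((242,167),.052),((242,237),.052),((465,136),.162),((456,300),.162)]: print(uv,cab(on('wrist',uv,z,o)),on('wrist',uv,z,o)*1000)
E
```

```text
180 [(94, 66, 46), (95, 67, 48), (96, 66, 48), (96, 67, 49), (90, 63, 47), (95, 78, 66), (166, 169, 168), (223, 227, 228), (240, 242, 243), (245, 247, 247), (245, 247, 247), (229, 232, 233), (187, 194, 187), (206, 213, 201), (220, 227, 215), (221, 228, 217), (223, 228, 218), (223, 228, 219)]
220 [(80, 57, 43), (80, 58, 42), (82, 60, 45), (84, 60, 44), (83, 60, 44), (81, 59, 44), (121, 116, 112), (203, 208, 209), (219, 224, 225), (240, 243, 243), (245, 247, 248), (236, 238, 239), (193, 198, 197), (182, 188, 178), (199, 206, 195), (214, 219, 208), (215, 220, 209), (215, 220, 209)]
260 [(72, 52, 37), (72, 51, 36), (72, 52, 37), (73, 53, 38), (70, 50, 36), (67, 49, 37), (71, 55, 45), (95, 94, 92), (116, 120, 120), (123, 127, 126), (124, 127, 128), (120, 124, 124), (116, 120, 118), (174, 180, 170), (196, 203, 192), (196, 203, 191), (196, 203, 192), (178, 185, 174)]
290 [(80, 86, 86), (143, 155, 157), (156, 169, 172), (153, 162, 165), (121, 116, 110), (89, 63, 46), (81, 55, 38), (122, 115, 112), (199, 204, 204), (231, 234, 235), (238, 241, 241), (222, 227, 227), (197, 201, 203), (170, 176, 170), (182, 189, 177), (184, 191, 179), (184, 191, 180), (186, 193, 182)]
(317, 140) 0.181 [-42.9 -60.8]
(328, 302) 0.181 [-49.5  44.3]
(317, 140) 0.162 [-42.9 -60.2]
(328, 302) 0.162 [-50.1  53.7]
(140, 270) [130.4  63.7] [629.4 -73.4  70. ]
(222, 270) [50.4 64.4] [634.8   6.3  70. ]
(250, 167) [ 20.4 -32.7] [539.7  42.   52. ]
(250, 237) [24.5 36.4] [608.3  33.8  52. ]
(242, 167) [ 28.  -32.7] [539.2  34.5  52. ]
(242, 237) [32.5 36.3] [607.8  25.9  52. ]
(465, 136) [-137.2  -61.9] [519.8 201.1 162. ]
(456, 300) [-143.    52.9] [634.8 200.1 162. ]
```

Emit:
step_arm([
  {"tx": 0.003, "ty": 0.0015, "tz": 0.02, "ax": 0, "ay": 0, "az": 0},
  {"tx": 0.003, "ty": 0.0015, "tz": 0.045, "ax": 0, "ay": 0, "az": 0},
  {"tx": 0.003, "ty": 0.0015, "tz": 0.07, "ax": 0, "ay": 0, "az": 0},
  {"tx": 0.003, "ty": 0.0015, "tz": 0.085, "ax": 0, "ay": 0, "az": 0},
  {"tx": 0.003, "ty": 0.0015, "tz": 0.093, "ax": 0, "ay": 0, "az": 0},
  {"tx": 0.003, "ty": 0.0015, "tz": 0.096, "ax": 0, "ay": 0, "az": 0},
  {"tx": 0.003, "ty": 0.0015, "tz": 0.096, "ax": 0, "ay": 0, "az": 0},
])

```text
t: 6.97
tool_pos: [0.5772, 0.1039, 0.1893]
orientation: [0.033, 0.999, -0.0, -0.0]
wrist_force: [0.9, 0.0, 0.9]
width: 0.403
grip_force: 0.0
```

```bash
python3 - <<'E'
from h import *
o=st()
w=robot.camera('wrist')[:,:,::-1];cv2.imwrite('pics/w4full.png',w)
cv2.imwrite('pics/p4.png',cv2.resize(w[220:400,200:440],(800,600)))
E
```

```text
t 6.97 pos [577.2 103.9 189.3] cab out -43.6 hinge 1.1 z 189.3 toolx [-0.998  0.066  0.   ] toolz [-0. -0. -1.] F [0.9 0.  0.9] w 0.403 j [-0.04  0.06 -0.06  1.45 -0.    0.02]
```

View pics/p4.png

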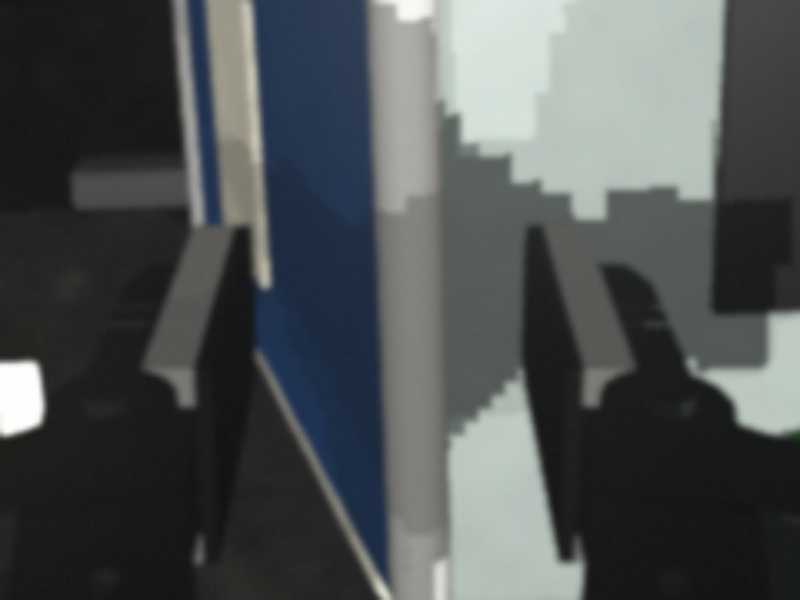

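The bar at view x 380–445 lies between the fingers at x≈250 and 525. Next I work out the swing arc.

```bash
cat > arc.py <<'E'
import numpy as np
def pose(psi):
    p=np.radians(psi); tau=0.6*max(psi,0); t=np.radians(tau)
    s=8 if psi>0 else 8+4*(-psi/20)
    d=np.array([-np.sin(t),-np.cos(t)])
    c=np.array([126*np.sin(p),59+126*np.cos(p)])
    return c-s*d,tau
def rows(p0,t0,psis):
    t=np.radians(t0); z=np.array([-np.sin(t),-np.cos(t)]); y=np.array([-np.cos(t),np.sin(t)])
    for q in psis:
        c,tau=pose(q);e=c-p0
        print(q,'ty %.4f tz %.4f ax %.1f'%(e@y/1000,e@z/1000,-(tau-t0)))
E
python3 - <<'E'
from arc import *
rows(np.array([-43.6,189.3]),0,range(-19,25,4))
for a in (25,55,85):pass
p,t=pose(21);print(p,t);rows(p,t,range(24,58,3))
p,t=pose(57);print(p,t);rows(p,t,range(60,94,3))
E
```

```text
-19 ty -0.0026 tz -0.0006 ax -0.0
-15 ty -0.0110 tz -0.0024 ax -0.0
-11 ty -0.0196 tz -0.0036 ax -0.0
-7 ty -0.0282 tz -0.0042 ax -0.0
-3 ty -0.0370 tz -0.0041 ax -0.0
1 ty -0.0459 tz -0.0037 ax -0.6
5 ty -0.0550 tz -0.0032 ax -3.0
9 ty -0.0641 tz -0.0021 ax -5.4
13 ty -0.0730 tz -0.0004 ax -7.8
17 ty -0.0819 tz 0.0019 ax -10.2
21 ty -0.0905 tz 0.0049 ax -12.6
[ 46.89950757 184.43846783] 12.6
24 ty -0.0067 tz 0.0011 ax -1.8
27 ty -0.0134 tz 0.0026 ax -3.6
30 ty -0.0200 tz 0.0044 ax -5.4
33 ty -0.0265 tz 0.0066 ax -7.2
36 ty -0.0329 tz 0.0091 ax -9.0
39 ty -0.0391 tz 0.0119 ax -10.8
42 ty -0.0452 tz 0.0151 ax -12.6
45 ty -0.0511 tz 0.0185 ax -14.4
48 ty -0.0568 tz 0.0223 ax -16.2
51 ty -0.0623 tz 0.0263 ax -18.0
54 ty -0.0676 tz 0.0306 ax -19.8
57 ty -0.0727 tz 0.0352 ax -21.6
[110.16915858 134.24116301] 34.199999999999996
60 ty -0.0063 tz 0.0027 ax -1.8
63 ty -0.0124 tz 0.0058 ax -3.6
66 ty -0.0183 tz 0.0091 ax -5.4
69 ty -0.0241 tz 0.0128 ax -7.2
72 ty -0.0297 tz 0.0167 ax -9.0
75 ty -0.0350 tz 0.0209 ax -10.8
78 ty -0.0401 tz 0.0254 ax -12.6
81 ty -0.0450 tz 0.0302 ax -14.4
84 ty -0.0496 tz 0.0351 ax -16.2
87 ty -0.0540 tz 0.0404 ax -18.0
90 ty -0.0581 tz 0.0458 ax -19.8
93 ty -0.0619 tz 0.0514 ax -21.6
```

Emit:
step_arm([
  {"tx": 0, "ty": 0, "tz": 0, "ax": 0, "ay": 0, "az": 0},
  {"tx": 0, "ty": 0, "tz": -0.001, "ax": 0, "ay": 0, "az": 0},
  {"tx": 0, "ty": -0.006, "tz": -0.0015, "ax": 0, "ay": 0, "az": 0},
  {"tx": 0, "ty": -0.011, "tz": -0.0024, "ax": 0, "ay": 0, "az": 0},
  {"tx": 0, "ty": -0.0155, "tz": -0.003, "ax": 0, "ay": 0, "az": 0},
  {"tx": 0, "ty": -0.0195, "tz": -0.0036, "ax": 0, "ay": 0, "az": 0},
  {"tx": 0, "ty": -0.024, "tz": -0.004, "ax": 0, "ay": 0, "az": 0},
  {"tx": 0, "ty": -0.028, "tz": -0.0042, "ax": 0, "ay": 0, "az": 0},
  {"tx": 0, "ty": -0.0325, "tz": -0.0042, "ax": 0, "ay": 0, "az": 0},
  {"tx": 0, "ty": -0.037, "tz": -0.0041, "ax": 0, "ay": 0, "az": 0},
  {"tx": 0, "ty": -0.0415, "tz": -0.004, "ax": 0, "ay": 0, "az": 0},
  {"tx": 0, "ty": -0.046, "tz": -0.0037, "ax": -0.6, "ay": 0, "az": 0},
], hand=0.2)

```text
t: 8.02
tool_pos: [0.5743, 0.0578, 0.1929]
orientation: [0.032, 0.999, 0.005, 0.0]
wrist_force: [-0.9, 0.4, -0.8]
width: 0.201
grip_force: 0.0
```

```bash
python3 - <<'E'
from h import *
from arc import *
o=st()
p,t=pose(1);rows(p,t,range(3,26,2))
w=robot.camera('wrist')[:,:,::-1]
cv2.imwrite('pics/p5.png',cv2.resize(w[180:400,180:460],(700,550)))
E
```

```text
t 8.02 pos [574.3  57.8 192.9] cab out 2.6 hinge 0.9 z 192.9 toolx [-0.998  0.064  0.   ] toolz [ 0.001  0.01  -1.   ] F [-0.9  0.4 -0.8] w 0.201 j [-0.13  0.03 -0.09  1.45  0.01 -0.07]
3 ty -0.0046 tz 0.0001 ax -1.2
5 ty -0.0091 tz 0.0004 ax -2.4
7 ty -0.0137 tz 0.0008 ax -3.6
9 ty -0.0182 tz 0.0014 ax -4.8
11 ty -0.0227 tz 0.0021 ax -6.0
13 ty -0.0272 tz 0.0030 ax -7.2
15 ty -0.0316 tz 0.0040 ax -8.4
17 ty -0.0360 tz 0.0052 ax -9.6
19 ty -0.0404 tz 0.0066 ax -10.8
21 ty -0.0447 tz 0.0081 ax -12.0
23 ty -0.0490 tz 0.0097 ax -13.2
25 ty -0.0532 tz 0.0115 ax -14.4
```

View pics/p5.png

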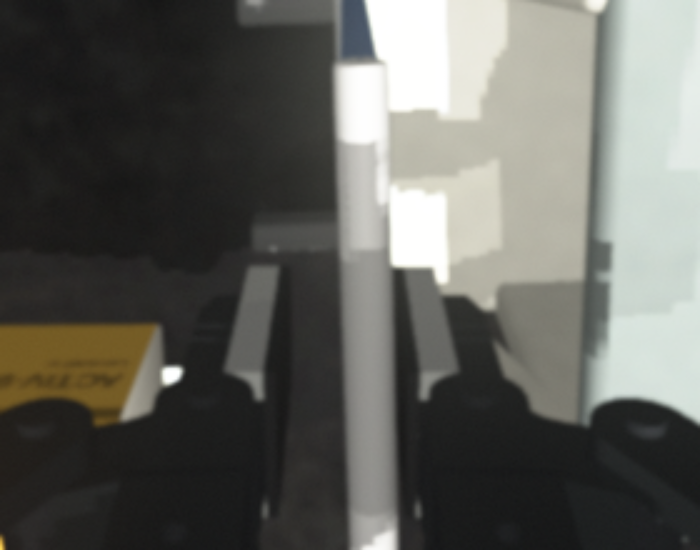

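The flap is nearly vertical. Its bar (view x≈340–395) rests on the back finger, with the front finger close in front. I carry on.

Emit:
step_arm([
  {"tx": 0, "ty": -0.0046, "tz": 0, "ax": -1.2, "ay": 0, "az": 0},
  {"tx": 0, "ty": -0.009, "tz": 0.0004, "ax": -2.4, "ay": 0, "az": 0},
  {"tx": 0, "ty": -0.0135, "tz": 0.0008, "ax": -3.6, "ay": 0, "az": 0},
  {"tx": 0, "ty": -0.018, "tz": 0.0014, "ax": -4.8, "ay": 0, "az": 0},
  {"tx": 0, "ty": -0.0225, "tz": 0.002, "ax": -6, "ay": 0, "az": 0},
  {"tx": 0, "ty": -0.027, "tz": 0.003, "ax": -7.2, "ay": 0, "az": 0},
  {"tx": 0, "ty": -0.0315, "tz": 0.004, "ax": -8.4, "ay": 0, "az": 0},
  {"tx": 0, "ty": -0.036, "tz": 0.005, "ax": -9.6, "ay": 0, "az": 0},
  {"tx": 0, "ty": -0.0405, "tz": 0.0065, "ax": -10.8, "ay": 0, "az": 0},
  {"tx": 0, "ty": -0.0445, "tz": 0.008, "ax": -12, "ay": 0, "az": 0},
  {"tx": 0, "ty": -0.049, "tz": 0.0097, "ax": -13.2, "ay": 0, "az": 0},
  {"tx": 0, "ty": -0.053, "tz": 0.0115, "ax": -14.4, "ay": 0, "az": 0},
], hand=0.15)

```text
t: 9.07
tool_pos: [0.5709, 0.0048, 0.1807]
orientation: [0.032, 0.991, 0.131, 0.004]
wrist_force: [0.2, 0.0, -0.8]
width: 0.151
grip_force: 0.2
```

```bash
python3 - <<'E'
from h import *
from arc import *
o=st()
p,t=pose(25);print(p,t);rows(p,t,np.arange(28,62,3))
p,t=pose(61);print(p,t);rows(p,t,np.arange(64,98,3))
E
```

```text
t 9.07 pos [570.9   4.8 180.7] cab out 55.8 hinge 0.7 z 180.7 toolx [-0.998  0.065 -0.   ] toolz [ 0.017  0.26  -0.965] F [ 0.2  0.  -0.8] w 0.151 j [-0.35  0.04 -0.11  1.49  0.25 -0.29]
[ 55.32045334 180.92218778] 15.0
28 ty -0.0067 tz 0.0013 ax -1.8
31 ty -0.0134 tz 0.0030 ax -3.6
34 ty -0.0199 tz 0.0050 ax -5.4
37 ty -0.0263 tz 0.0073 ax -7.2
40 ty -0.0326 tz 0.0100 ax -9.0
43 ty -0.0388 tz 0.0130 ax -10.8
46 ty -0.0448 tz 0.0163 ax -12.6
49 ty -0.0506 tz 0.0199 ax -14.4
52 ty -0.0562 tz 0.0238 ax -16.2
55 ty -0.0616 tz 0.0280 ax -18.0
58 ty -0.0668 tz 0.0324 ax -19.8
61 ty -0.0717 tz 0.0371 ax -21.6
[114.9718821  126.50855195] 36.6
64 ty -0.0062 tz 0.0029 ax -1.8
67 ty -0.0122 tz 0.0061 ax -3.6
70 ty -0.0181 tz 0.0096 ax -5.4
73 ty -0.0237 tz 0.0134 ax -7.2
76 ty -0.0292 tz 0.0175 ax -9.0
79 ty -0.0344 tz 0.0218 ax -10.8
82 ty -0.0394 tz 0.0265 ax -12.6
85 ty -0.0442 tz 0.0313 ax -14.4
88 ty -0.0487 tz 0.0365 ax -16.2
91 ty -0.0529 tz 0.0418 ax -18.0
94 ty -0.0568 tz 0.0473 ax -19.8
97 ty -0.0605 tz 0.0531 ax -21.6
```

Emit:
step_arm([
  {"tx": 0, "ty": -0.0067, "tz": 0.0013, "ax": -1.8, "ay": 0, "az": 0},
  {"tx": 0, "ty": -0.0134, "tz": 0.003, "ax": -3.6, "ay": 0, "az": 0},
  {"tx": 0, "ty": -0.02, "tz": 0.005, "ax": -5.4, "ay": 0, "az": 0},
  {"tx": 0, "ty": -0.0263, "tz": 0.0073, "ax": -7.2, "ay": 0, "az": 0},
  {"tx": 0, "ty": -0.0326, "tz": 0.01, "ax": -9, "ay": 0, "az": 0},
  {"tx": 0, "ty": -0.0388, "tz": 0.013, "ax": -10.8, "ay": 0, "az": 0},
  {"tx": 0, "ty": -0.0448, "tz": 0.0163, "ax": -12.6, "ay": 0, "az": 0},
  {"tx": 0, "ty": -0.0506, "tz": 0.02, "ax": -14.4, "ay": 0, "az": 0},
  {"tx": 0, "ty": -0.0562, "tz": 0.0238, "ax": -16.2, "ay": 0, "az": 0},
  {"tx": 0, "ty": -0.0616, "tz": 0.028, "ax": -18, "ay": 0, "az": 0},
  {"tx": 0, "ty": -0.0668, "tz": 0.0324, "ax": -19.8, "ay": 0, "az": 0},
  {"tx": 0, "ty": -0.0717, "tz": 0.037, "ax": -21.6, "ay": 0, "az": 0},
], hand=0.22)

```text
t: 10.07
tool_pos: [0.567, -0.0548, 0.1262]
orientation: [0.031, 0.949, 0.315, 0.011]
wrist_force: [-0.6, 0.4, -0.7]
width: 0.214
grip_force: 0.4
```

```bash
python3 - <<'E'
from h import *
from arc import *
o=st()
p,t=pose(61);rows(p,t,np.arange(63,92,2.5))
cv2.imwrite('pics/w6.png',robot.camera('wrist')[:,:,::-1])
E
```

```text
t 10.07 pos [567.  -54.8 126.2] cab out 115.5 hinge 0.4 z 126.2 toolx [-0.998  0.065 -0.001] toolz [ 0.04   0.597 -0.801] F [-0.6  0.4 -0.7] w 0.214 j [-0.6   0.3  -0.04  1.6   0.54 -0.64]
63.0 ty -0.0041 tz 0.0019 ax -1.2
65.5 ty -0.0092 tz 0.0044 ax -2.7
68.0 ty -0.0142 tz 0.0072 ax -4.2
70.5 ty -0.0190 tz 0.0102 ax -5.7
73.0 ty -0.0237 tz 0.0134 ax -7.2
75.5 ty -0.0283 tz 0.0168 ax -8.7
78.0 ty -0.0327 tz 0.0204 ax -10.2
80.5 ty -0.0369 tz 0.0241 ax -11.7
83.0 ty -0.0410 tz 0.0281 ax -13.2
85.5 ty -0.0449 tz 0.0322 ax -14.7
88.0 ty -0.0487 tz 0.0365 ax -16.2
90.5 ty -0.0522 tz 0.0409 ax -17.7
```

Emit:
step_arm([
  {"tx": 0, "ty": -0.004, "tz": 0.002, "ax": -1.2, "ay": 0, "az": 0},
  {"tx": 0, "ty": -0.0092, "tz": 0.0044, "ax": -2.7, "ay": 0, "az": 0},
  {"tx": 0, "ty": -0.0142, "tz": 0.0072, "ax": -4.2, "ay": 0, "az": 0},
  {"tx": 0, "ty": -0.019, "tz": 0.0102, "ax": -5.7, "ay": 0, "az": 0},
  {"tx": 0, "ty": -0.0237, "tz": 0.0134, "ax": -7.2, "ay": 0, "az": 0},
  {"tx": 0, "ty": -0.0283, "tz": 0.0168, "ax": -8.7, "ay": 0, "az": 0},
  {"tx": 0, "ty": -0.0327, "tz": 0.0204, "ax": -10.2, "ay": 0, "az": 0},
  {"tx": 0, "ty": -0.037, "tz": 0.024, "ax": -11.7, "ay": 0, "az": 0},
  {"tx": 0, "ty": -0.041, "tz": 0.028, "ax": -13.2, "ay": 0, "az": 0},
  {"tx": 0, "ty": -0.045, "tz": 0.032, "ax": -14.7, "ay": 0, "az": 0},
  {"tx": 0, "ty": -0.0475, "tz": 0.035, "ax": -15.7, "ay": 0, "az": 0},
  {"tx": 0, "ty": -0.0487, "tz": 0.0365, "ax": -16.2, "ay": 0, "az": 0},
], hand=0.27)

```text
t: 11.12
tool_pos: [0.5657, -0.0715, 0.0676]
orientation: [0.029, 0.895, 0.445, 0.014]
wrist_force: [0.0, -0.6, -1.1]
width: 0.269
grip_force: 0.0
```

```bash
python3 - <<'E'
from h import *
from arc import *
o=st()
a=robot.camera('wrist')[:,:,::-1];s=robot.camera('scene')[:,:,::-1]
cv2.imwrite('pics/p7.png',np.hstack([cv2.resize(a,(440,330)),cv2.resize(s[200:350,210:370],(352,330))]))
E
```

```text
t 11.12 pos [565.7 -71.5  67.6] cab out 132.2 hinge 0.1 z 67.6 toolx [-0.998  0.065  0.001] toolz [ 0.052  0.796 -0.603] F [ 0.  -0.6 -1.1] w 0.269 j [-0.7   0.61  0.11  1.73  0.7  -0.88]
```

View pics/p7.png

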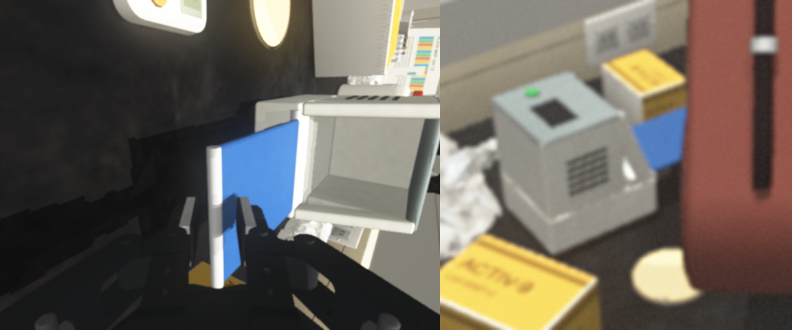

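Wrist view: the flap is about level, its bar at view x≈215 with one finger below (x≈190) and one above (x≈250). Opening the hand lets it down the last millimetre or so, then I back out level.

Emit:
step_arm([
  {"tx": 0, "ty": 0, "tz": 0, "ax": 0, "ay": 0, "az": 0},
  {"tx": 0, "ty": 0, "tz": 0, "ax": 0, "ay": 0, "az": 0},
], hand=0.35)

```text
t: 11.38
tool_pos: [0.5662, -0.0716, 0.0689]
orientation: [0.029, 0.895, 0.444, 0.015]
wrist_force: [1.1, 0.9, 0.9]
width: 0.349
grip_force: 0.0
```

Emit:
step_arm([
  {"tx": 0, "ty": 0, "tz": 0, "ax": 0, "ay": 0, "az": 0},
  {"tx": 0, "ty": 0, "tz": 0, "ax": 0, "ay": 0, "az": 0},
  {"tx": 0, "ty": 0, "tz": 0, "ax": 0, "ay": 0, "az": 0},
], hand=0.5)

```text
t: 11.63
tool_pos: [0.566, -0.0715, 0.0686]
orientation: [0.029, 0.895, 0.444, 0.015]
wrist_force: [0.2, -0.6, 0.2]
width: 0.501
grip_force: 0.0
```

Emit:
step_arm([
  {"tx": 0, "ty": -0.003, "tz": -0.004, "ax": 0, "ay": 0, "az": 0},
  {"tx": 0, "ty": -0.006, "tz": -0.008, "ax": 0, "ay": 0, "az": 0},
  {"tx": 0, "ty": -0.012, "tz": -0.016, "ax": 0, "ay": 0, "az": 0},
  {"tx": 0, "ty": -0.018, "tz": -0.024, "ax": 0, "ay": 0, "az": 0},
  {"tx": 0, "ty": -0.027, "tz": -0.036, "ax": 0, "ay": 0, "az": 0},
  {"tx": 0, "ty": -0.036, "tz": -0.048, "ax": 0, "ay": 0, "az": 0},
  {"tx": 0, "ty": -0.042, "tz": -0.056, "ax": 0, "ay": 0, "az": 0},
])

```text
t: 12.22
tool_pos: [0.5612, -0.1437, 0.0686]
orientation: [0.03, 0.895, 0.444, 0.015]
wrist_force: [-0.5, -0.0, -0.3]
width: 0.501
grip_force: 0.0
```

```bash
python3 - <<'E'
from h import *
o=st()
a=robot.camera('wrist')[:,:,::-1];t=robot.camera('top')[:,:,::-1]
cv2.imwrite('pics/w8.png',a)
cv2.imwrite('pics/p8.png',np.hstack([cv2.resize(a,(480,360)),cv2.resize(t[150:330,230:390],(320,360))]))
E
```

```text
t 12.22 pos [ 561.2 -143.7   68.6] cab out 204.6 hinge -0.2 z 68.6 toolx [-0.998  0.066 -0.   ] toolz [ 0.053  0.795 -0.605] F [-0.5 -0.  -0.3] w 0.501 j [-0.79  0.73  0.26  1.82  0.64 -0.97]
```

View pics/p8.png

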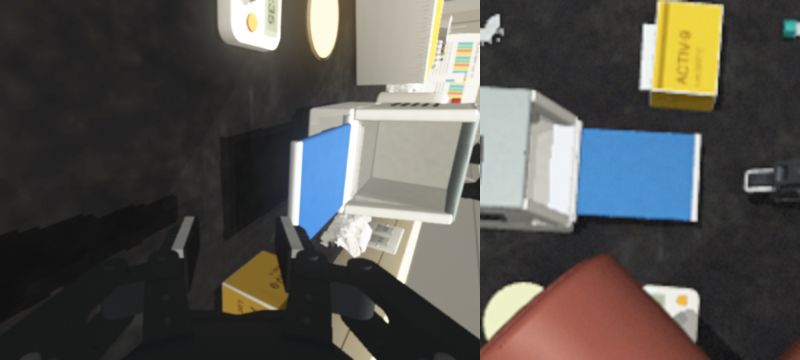

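The flap lies level: it spans (578..702, 130..221) in the top inset, and the yellow carton stands clear beside it. Next I go up, untilt, and look at the blue carton.

Emit:
step_arm([
  {"tx": 0, "ty": 0.015, "tz": -0.03, "ax": 0, "ay": 0, "az": 0},
  {"tx": 0.003, "ty": 0.03, "tz": -0.06, "ax": 6, "ay": 0, "az": 0},
  {"tx": 0.006, "ty": 0.045, "tz": -0.09, "ax": 12, "ay": 0, "az": 0},
  {"tx": 0.01, "ty": 0.06, "tz": -0.12, "ax": 19, "ay": 0, "az": 0},
  {"tx": 0.013, "ty": 0.065, "tz": -0.15, "ax": 26, "ay": 0, "az": 0},
  {"tx": 0.016, "ty": 0.06, "tz": -0.18, "ax": 33, "ay": 0, "az": 0},
  {"tx": 0.02, "ty": 0.055, "tz": -0.21, "ax": 40, "ay": 0, "az": 0},
  {"tx": 0.02, "ty": 0.05, "tz": -0.234, "ax": 47, "ay": 0, "az": 0},
  {"tx": 0.02, "ty": 0.048, "tz": -0.234, "ax": 52.9, "ay": 0, "az": 0},
  {"tx": 0.02, "ty": 0.048, "tz": -0.234, "ax": 52.9, "ay": 0, "az": 0},
], hand=1.0)

```text
t: 13.15
tool_pos: [0.5318, -0.2954, 0.2502]
orientation: [0.031, 1.0, -0.004, 0.001]
wrist_force: [-0.3, 1.3, -0.2]
width: 0.999
grip_force: 0.0
```

Emit:
step_arm([
  {"tx": 0, "ty": 0, "tz": 0, "ax": 0, "ay": 0, "az": 6},
  {"tx": 0, "ty": 0, "tz": 0, "ax": 0, "ay": 0, "az": 12},
  {"tx": 0, "ty": 0, "tz": 0, "ax": 0, "ay": 0, "az": 18},
  {"tx": 0, "ty": 0, "tz": 0, "ax": 0, "ay": 0, "az": 23.5},
  {"tx": 0, "ty": 0, "tz": 0, "ax": 0, "ay": 0, "az": 23.5},
])

```text
t: 13.57
tool_pos: [0.531, -0.2964, 0.2474]
orientation: [0.237, 0.971, 0.001, -0.001]
wrist_force: [-0.6, 0.2, -0.2]
width: 0.997
grip_force: 0.0
```

```bash
python3 - <<'E'
from h import *
o=st()
a=robot.camera('wrist')[:,:,::-1];t=robot.camera('top')[:,:,::-1]
cv2.imwrite('pics/w9.png',a);cv2.imwrite('pics/t9.png',t)
cv2.imwrite('pics/p9.png',np.hstack([cv2.resize(a,(480,360)),cv2.resize(t[150:330,230:390],(320,360))]))
hs=cv2.cvtColor(t,cv2.COLOR_BGR2HSV);bl=cv2.inRange(hs,(100,120,50),(125,255,255))
r,c=rect('top',bl,.062,(270,200,350,275));print('flap',r,cv2.boxPoints(r))
hs=cv2.cvtColor(a,cv2.COLOR_BGR2HSV);bl=cv2.inRange(hs,(100,150,50),(125,255,255))
r,c=rect('wrist',bl,.075,(60,40,600,400),o);print('blue',r,cv2.boxPoints(r),'px',cv2.boxPoints(cv2.minAreaRect(c)).round())
E
```

```text
t 13.57 pos [ 531.  -296.4  247.4] cab out 358.8 hinge -21.3 z 247.4 toolx [-0.888  0.461  0.002] toolz [-0.001  0.003 -1.   ] F [-0.6  0.2 -0.2] w 0.997 j [-0.72  0.13  0.12  1.56  0.   -0.25]
flap ((571.8284301757812, 0.3022117614746094), (117.17837524414062, 93.6441421508789), 88.18547821044922) [[523.1747   -56.775017]
 [616.77185  -59.740173]
 [620.4822    57.37944 ]
 [526.885     60.344597]]
blue ((531.765869140625, -300.9706115722656), (54.543739318847656, 94.3441390991211), 62.178226470947266) [[ 477.31833 -303.0737 ]
 [ 560.75665 -347.10623]
 [ 586.2134  -298.86752]
 [ 502.7751  -254.83499]] px [[277. 165.]
 [345. 165.]
 [345. 277.]
 [277. 277.]]
```

View pics/p9.png

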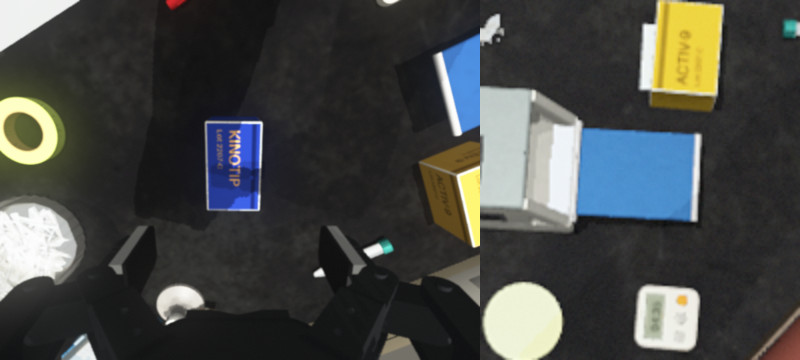

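The wrist view shows the blue carton's top at view (205..263, 121..211), square to the jaws (fingers at 155 and 320). In the top view the flap is flat, and the timer and dish haven't moved.

Emit:
step_arm([
  {"tx": -0.003, "ty": -0.004, "tz": 0.02, "ax": 0, "ay": 0, "az": 0.4},
  {"tx": -0.003, "ty": -0.004, "tz": 0.05, "ax": 0, "ay": 0, "az": 0.4},
  {"tx": -0.003, "ty": -0.004, "tz": 0.08, "ax": 0, "ay": 0, "az": 0.4},
  {"tx": -0.003, "ty": -0.004, "tz": 0.11, "ax": 0, "ay": 0, "az": 0.4},
  {"tx": -0.003, "ty": -0.004, "tz": 0.14, "ax": 0, "ay": 0, "az": 0.4},
  {"tx": -0.003, "ty": -0.004, "tz": 0.165, "ax": 0, "ay": 0, "az": 0.4},
  {"tx": -0.003, "ty": -0.004, "tz": 0.185, "ax": 0, "ay": 0, "az": 0.4},
  {"tx": -0.003, "ty": -0.004, "tz": 0.195, "ax": 0, "ay": 0, "az": 0.4},
  {"tx": -0.003, "ty": -0.004, "tz": 0.195, "ax": 0, "ay": 0, "az": 0.4},
], hand=1.0)

```text
t: 14.42
tool_pos: [0.5306, -0.301, 0.0505]
orientation: [0.238, 0.971, 0.001, -0.002]
wrist_force: [0.2, 1.5, -0.5]
width: 1.0
grip_force: 0.0
```

Emit:
step_arm([
  {"tx": 0, "ty": 0, "tz": 0, "ax": 0, "ay": 0, "az": 0},
  {"tx": 0, "ty": 0, "tz": 0, "ax": 0, "ay": 0, "az": 0},
  {"tx": 0, "ty": 0, "tz": 0, "ax": 0, "ay": 0, "az": 0},
  {"tx": 0, "ty": 0, "tz": 0, "ax": 0, "ay": 0, "az": 0},
  {"tx": 0, "ty": 0, "tz": 0, "ax": 0, "ay": 0, "az": 0},
  {"tx": 0, "ty": 0, "tz": 0, "ax": 0, "ay": 0, "az": 0},
  {"tx": 0, "ty": 0, "tz": 0, "ax": 0, "ay": 0, "az": 0},
], hand=0.4, squeeze=35)

```text
t: 15.0
tool_pos: [0.5331, -0.3033, 0.0555]
orientation: [0.238, 0.971, -0.002, 0.002]
wrist_force: [0.1, 0.1, 7.1]
width: 0.697
grip_force: 39.9
```

```bash
sed -i 's/^O=.*/O=np.array([.574,.063,0]);YAW=np.deg2rad(-2.0)/' h.py; python3 - <<'E'
from h import *
o=st()
E
```

```text
t 15.00 pos [ 533.1 -303.3   55.5] cab out 367.5 hinge -28.1 z 55.5 toolx [-0.886  0.463 -0.004] toolz [ 0.002 -0.004 -1.   ] F [0.1 0.1 7.1] w 0.697 j [-0.73  0.2  -0.16  1.21 -0.   -0.25]
```

Emit:
step_arm([
  {"tx": 0, "ty": 0, "tz": -0.02, "ax": 0, "ay": 0, "az": 0},
  {"tx": 0, "ty": 0, "tz": -0.05, "ax": 0, "ay": 0, "az": 0},
  {"tx": 0.005, "ty": 0.015, "tz": -0.08, "ax": 0, "ay": 0, "az": 5},
  {"tx": 0.015, "ty": 0.04, "tz": -0.11, "ax": 0, "ay": 0, "az": 11},
  {"tx": 0.026, "ty": 0.07, "tz": -0.135, "ax": 0, "ay": 0, "az": 17},
  {"tx": 0.037, "ty": 0.1, "tz": -0.145, "ax": 0, "ay": 0, "az": 23},
  {"tx": 0.048, "ty": 0.13, "tz": -0.145, "ax": 0, "ay": 0, "az": 30},
  {"tx": 0.06, "ty": 0.162, "tz": -0.145, "ax": 0, "ay": 0, "az": 37},
  {"tx": 0.071, "ty": 0.194, "tz": -0.145, "ax": 0, "ay": 0, "az": 44},
  {"tx": 0.083, "ty": 0.225, "tz": -0.145, "ax": 0, "ay": 0, "az": 51},
  {"tx": 0.094, "ty": 0.255, "tz": -0.145, "ax": 0, "ay": 0, "az": 58},
  {"tx": 0.1, "ty": 0.272, "tz": -0.145, "ax": 0, "ay": 0, "az": 64.4},
])

```text
t: 16.0
tool_pos: [0.5694, -0.0116, 0.1984]
orientation: [0.721, 0.693, -0.0, 0.001]
wrist_force: [0.9, 0.0, -2.6]
width: 0.701
grip_force: 38.9
```

```bash
python3 - <<'E'
from h import *
o=st()
a=np.array([-np.sin(YAW),np.cos(YAW),0]);print(to(O-.068*a+[0,0,.125],o))
E
```

```text
t 16.00 pos [569.4 -11.6 198.4] cab out 74.7 hinge -1.9 z 198.4 toolx [ 0.039  0.999 -0.001] toolz [ 0.    -0.001 -1.   ] F [ 0.9  0.  -2.6] w 0.701 j [-0.25  0.01 -0.1   1.46 -0.    1.36]
[ 6.8  1.9 73.4]
```

Emit:
step_arm([
  {"tx": 0.007, "ty": 0.002, "tz": 0.02, "ax": 0, "ay": 0, "az": 0},
  {"tx": 0.007, "ty": 0.002, "tz": 0.04, "ax": 0, "ay": 0, "az": 0},
  {"tx": 0.007, "ty": 0.002, "tz": 0.055, "ax": 0, "ay": 0, "az": 0},
  {"tx": 0.007, "ty": 0.002, "tz": 0.065, "ax": 0, "ay": 0, "az": 0},
  {"tx": 0.007, "ty": 0.002, "tz": 0.072, "ax": 0, "ay": 0, "az": 0},
  {"tx": 0.007, "ty": 0.002, "tz": 0.076, "ax": 0, "ay": 0, "az": 0},
  {"tx": 0.007, "ty": 0.002, "tz": 0.077, "ax": 0, "ay": 0, "az": 0},
  {"tx": 0.007, "ty": 0.002, "tz": 0.077, "ax": 0, "ay": 0, "az": 0},
])

```text
t: 16.67
tool_pos: [0.572, -0.0083, 0.1214]
orientation: [0.72, 0.694, -0.0, 0.001]
wrist_force: [0.1, 1.1, -2.0]
width: 0.694
grip_force: 39.1
```

```bash
python3 - <<'E'
from h import *
o=st()
a=robot.camera('wrist')[:,:,::-1];t=robot.camera('scene')[:,:,::-1]
cv2.imwrite('pics/w10.png',a)
cv2.imwrite('pics/p10.png',np.hstack([cv2.resize(a,(440,330)),cv2.resize(t[190:350,210:380],(352,330))]))
E
```

```text
t 16.67 pos [572.   -8.3 121.4] cab out 71.3 hinge 0.5 z 121.4 toolx [ 0.035  0.999 -0.002] toolz [ 0.001 -0.002 -1.   ] F [ 0.1  1.1 -2. ] w 0.694 j [-0.24  0.04 -0.21  1.32 -0.    1.36]
```

View pics/p10.png

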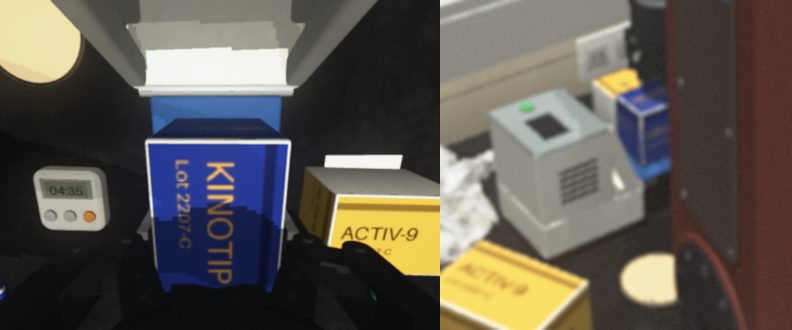

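The carton is square to the flap and bay, above the flap (view 147..290, flap 150..282). That was the 11th picture, one over the limit of 10, so I will view no more. From here I check by numbers only.

Emit:
step_arm([
  {"tx": 0, "ty": 0, "tz": 0.002, "ax": 0, "ay": 0, "az": 0},
  {"tx": 0, "ty": 0, "tz": 0.003, "ax": 0, "ay": 0, "az": 0},
  {"tx": 0, "ty": 0, "tz": 0.004, "ax": 0, "ay": 0, "az": 0},
  {"tx": 0, "ty": 0, "tz": 0.004, "ax": 0, "ay": 0, "az": 0},
])

```text
t: 17.1
tool_pos: [0.5719, -0.0081, 0.1175]
orientation: [0.719, 0.695, -0.001, 0.001]
wrist_force: [-0.8, 0.8, 3.0]
width: 0.693
grip_force: 39.4
```

Emit:
step_arm([
  {"tx": 0, "ty": 0, "tz": 0.001, "ax": 0, "ay": 0, "az": 0},
  {"tx": 0, "ty": 0, "tz": 0.002, "ax": 0, "ay": 0, "az": 0},
  {"tx": 0, "ty": 0, "tz": 0.002, "ax": 0, "ay": 0, "az": 0},
])

```text
t: 17.35
tool_pos: [0.572, -0.0081, 0.1173]
orientation: [0.719, 0.695, -0.0, 0.001]
wrist_force: [-7.4, 1.2, 17.1]
width: 0.698
grip_force: 41.1
```

Emit:
step_arm([
  {"tx": 0, "ty": 0, "tz": -0.0015, "ax": 0, "ay": 0, "az": 0},
  {"tx": 0, "ty": 0, "tz": -0.0015, "ax": 0, "ay": 0, "az": 0},
  {"tx": 0, "ty": 0, "tz": -0.0015, "ax": 0, "ay": 0, "az": 0},
  {"tx": 0, "ty": 0, "tz": -0.0015, "ax": 0, "ay": 0, "az": 0},
  {"tx": 0, "ty": 0, "tz": -0.0015, "ax": 0, "ay": 0, "az": 0},
  {"tx": 0, "ty": 0, "tz": -0.02, "ax": 0, "ay": 0, "az": 0},
  {"tx": 0, "ty": 0, "tz": -0.05, "ax": 0, "ay": 0, "az": 0},
  {"tx": 0, "ty": 0, "tz": -0.08, "ax": 0, "ay": 0, "az": 0},
  {"tx": 0, "ty": 0, "tz": -0.1, "ax": 0, "ay": 0, "az": 0},
  {"tx": -0.02, "ty": 0, "tz": -0.11, "ax": 0, "ay": 0, "az": 0},
  {"tx": -0.045, "ty": 0, "tz": -0.11, "ax": 0, "ay": 0, "az": 0},
  {"tx": -0.07, "ty": 0, "tz": -0.11, "ax": 0, "ay": 0, "az": 0},
], hand=1.0)

```text
t: 18.35
tool_pos: [0.5698, -0.0784, 0.2261]
orientation: [0.719, 0.695, -0.0, 0.001]
wrist_force: [0.3, 0.1, -0.2]
width: 0.999
grip_force: 0.0
```

Emit:
step_arm([
  {"tx": -0.006, "ty": 0, "tz": 0, "ax": 0, "ay": 0, "az": 0},
  {"tx": -0.006, "ty": 0, "tz": 0, "ax": 0, "ay": 0, "az": 0},
  {"tx": -0.006, "ty": 0, "tz": 0, "ax": 0, "ay": 0, "az": 0},
], hand=0.35)

```text
t: 18.6
tool_pos: [0.5689, -0.0836, 0.2247]
orientation: [0.72, 0.694, -0.001, 0.0]
wrist_force: [-0.5, 0.2, -0.2]
width: 0.605
grip_force: 0.0
```

```bash
python3 - <<'E'
from h import *
o=st()
w=robot.camera('wrist')[:,:,::-1];cv2.imwrite('pics/w11.png',w)
hs=cv2.cvtColor(w,cv2.COLOR_BGR2HSV);bl=cv2.inRange(hs,(112,170,40),(125,255,255))
r,c=rect('wrist',bl,.137,(0,0,640,480),o);print(r,cv2.boundingRect(c))
a=np.array([-np.sin(YAW),np.cos(YAW)]);b=np.array([np.cos(YAW),np.sin(YAW)])
for p in cv2.boxPoints(r): d=p-O[:2]*1000;print('out %.1f hinge %.1f'%(-d@a,d@b))
E
```

```text
t 18.60 pos [568.9 -83.6 224.7] cab out 146.7 hinge 0.0 z 224.7 toolx [ 0.036  0.999 -0.001] toolz [-0.001 -0.001 -1.   ] F [-0.5  0.2 -0.2] w 0.605 j [-0.37  0.02 -0.04  1.51 -0.    1.23]
((572.9765014648438, -11.735466003417969), (82.42916870117188, 54.99873733520508), 87.7520751953125) (264, 44, 107, 161)
out 115.8 hinge -26.1
out 116.1 hinge 28.9
out 33.6 hinge 29.3
out 33.4 hinge -25.7
```

Emit:
step_arm([
  {"tx": 0, "ty": 0.0, "tz": 0.03, "ax": 0, "ay": 0, "az": 0},
  {"tx": 0, "ty": 0.0, "tz": 0.06, "ax": 0, "ay": 0, "az": 0},
  {"tx": 0, "ty": 0.0, "tz": 0.085, "ax": 0, "ay": 0, "az": 0},
  {"tx": 0, "ty": -0.001, "tz": 0.093, "ax": 0, "ay": 0, "az": 0},
  {"tx": 0.005, "ty": -0.001, "tz": 0.093, "ax": 0, "ay": 0, "az": 0},
  {"tx": 0.012, "ty": -0.001, "tz": 0.093, "ax": 0, "ay": 0, "az": 0},
  {"tx": 0.02, "ty": -0.001, "tz": 0.093, "ax": 0, "ay": 0, "az": 0},
  {"tx": 0.028, "ty": -0.001, "tz": 0.093, "ax": 0, "ay": 0, "az": 0},
  {"tx": 0.036, "ty": -0.001, "tz": 0.093, "ax": 0, "ay": 0, "az": 0},
  {"tx": 0.044, "ty": -0.001, "tz": 0.093, "ax": 0, "ay": 0, "az": 0},
  {"tx": 0.052, "ty": -0.001, "tz": 0.093, "ax": 0, "ay": 0, "az": 0},
  {"tx": 0.06, "ty": -0.001, "tz": 0.093, "ax": 0, "ay": 0, "az": 0},
], hand=0.35)

```text
t: 19.65
tool_pos: [0.5705, -0.0232, 0.1325]
orientation: [0.719, 0.695, -0.001, 0.001]
wrist_force: [-0.3, -1.7, 2.4]
width: 0.346
grip_force: 1.2
```

Emit:
step_arm([
  {"tx": 0.007, "ty": 0, "tz": 0, "ax": 0, "ay": 0, "az": 0},
  {"tx": 0.014, "ty": 0, "tz": 0, "ax": 0, "ay": 0, "az": 0},
  {"tx": 0.021, "ty": 0, "tz": 0, "ax": 0, "ay": 0, "az": 0},
  {"tx": 0.028, "ty": 0, "tz": 0, "ax": 0, "ay": 0, "az": 0},
  {"tx": 0.035, "ty": 0, "tz": 0, "ax": 0, "ay": 0, "az": 0},
  {"tx": 0.042, "ty": 0, "tz": 0, "ax": 0, "ay": 0, "az": 0},
])

```text
t: 20.15
tool_pos: [0.5714, 0.0189, 0.1315]
orientation: [0.719, 0.695, -0.001, 0.0]
wrist_force: [0.1, -0.5, 0.1]
width: 0.352
grip_force: 0.5
```

```bash
python3 - <<'E'
from h import *
o=st()
w=robot.camera('wrist')[:,:,::-1];cv2.imwrite('pics/w12.png',w)
hs=cv2.cvtColor(w,cv2.COLOR_BGR2HSV);bl=cv2.inRange(hs,(112,170,40),(125,255,255))
r,c=rect('wrist',bl,.137,(0,0,640,480),o);print(r,cv2.boundingRect(c))
a=np.array([-np.sin(YAW),np.cos(YAW)]);b=np.array([np.cos(YAW),np.sin(YAW)])
for p in cv2.boxPoints(r): d=p-O[:2]*1000;print('out %.1f hinge %.1f'%(-d@a,d@b))
E
```

```text
t 20.15 pos [571.4  18.9 131.5] cab out 44.2 hinge -1.0 z 131.5 toolx [ 0.035  0.999 -0.001] toolz [-0.001 -0.001 -1.   ] F [ 0.1 -0.5  0.1] w 0.352 j [-0.19  0.03 -0.2   1.34 -0.    1.41]
((574.2530517578125, 66.48368835449219), (69.4877700805664, 56.672080993652344), 88.43640899658203) (223, 92, 190, 218)
out 31.5 hinge -27.9
out 31.0 hinge 28.7
out -38.4 hinge 28.2
out -38.0 hinge -28.5
```

Emit:
step_arm([
  {"tx": 0.006, "ty": 0, "tz": 0, "ax": 0, "ay": 0, "az": 0},
  {"tx": 0.012, "ty": 0, "tz": 0, "ax": 0, "ay": 0, "az": 0},
  {"tx": 0.018, "ty": 0, "tz": 0, "ax": 0, "ay": 0, "az": 0},
  {"tx": 0.024, "ty": 0, "tz": 0, "ax": 0, "ay": 0, "az": 0},
  {"tx": 0.029, "ty": 0, "tz": 0, "ax": 0, "ay": 0, "az": 0},
  {"tx": 0.034, "ty": 0, "tz": 0, "ax": 0, "ay": 0, "az": 0},
])

```text
t: 20.7
tool_pos: [0.5729, 0.0525, 0.1318]
orientation: [0.719, 0.695, -0.001, 0.001]
wrist_force: [-0.9, -1.1, -0.6]
width: 0.351
grip_force: 0.5
```

Emit:
step_arm([
  {"tx": 0.004, "ty": 0, "tz": 0, "ax": 0, "ay": 0, "az": 0},
  {"tx": 0.008, "ty": 0, "tz": 0, "ax": 0, "ay": 0, "az": 0},
  {"tx": 0.011, "ty": 0, "tz": 0, "ax": 0, "ay": 0, "az": 0},
  {"tx": 0.013, "ty": 0, "tz": 0, "ax": 0, "ay": 0, "az": 0},
  {"tx": 0.013, "ty": 0, "tz": 0, "ax": 0, "ay": 0, "az": 0},
])

```text
t: 21.12
tool_pos: [0.5733, 0.0653, 0.1318]
orientation: [0.719, 0.695, -0.001, 0.001]
wrist_force: [-0.5, -0.9, -1.8]
width: 0.344
grip_force: 0.4
```

```bash
python3 - <<'E'
from h import *
o=st()
E
```

```text
t 21.12 pos [573.3  65.3 131.8] cab out -2.3 hinge -0.8 z 131.8 toolx [ 0.035  0.999 -0.002] toolz [-0.    -0.002 -1.   ] F [-0.5 -0.9 -1.8] w 0.344 j [-0.11  0.05 -0.18  1.34 -0.    1.49]
```

Emit:
step_arm([
  {"tx": -0.01, "ty": 0, "tz": 0, "ax": 0, "ay": 0, "az": 0},
  {"tx": -0.03, "ty": 0, "tz": 0, "ax": 0, "ay": 0, "az": 0},
  {"tx": -0.06, "ty": 0, "tz": 0, "ax": 0, "ay": 0, "az": 0},
  {"tx": -0.09, "ty": 0, "tz": -0.01, "ax": 0, "ay": 0, "az": 0},
  {"tx": -0.12, "ty": 0, "tz": -0.03, "ax": 0, "ay": 0, "az": 0},
  {"tx": -0.15, "ty": 0, "tz": -0.06, "ax": 0, "ay": 0, "az": 0},
  {"tx": -0.18, "ty": 0, "tz": -0.09, "ax": 0, "ay": 0, "az": 0},
  {"tx": -0.21, "ty": 0, "tz": -0.1, "ax": 0, "ay": 0, "az": 0},
  {"tx": -0.24, "ty": 0, "tz": -0.1, "ax": 0, "ay": 0, "az": 0},
  {"tx": -0.27, "ty": 0, "tz": -0.1, "ax": 0, "ay": 0, "az": 0},
  {"tx": -0.29, "ty": 0, "tz": -0.1, "ax": 0, "ay": 0, "az": 0},
  {"tx": -0.3, "ty": 0, "tz": -0.1, "ax": 0, "ay": 0, "az": 0},
])

```text
t: 22.12
tool_pos: [0.562, -0.238, 0.2322]
orientation: [0.72, 0.694, -0.001, 0.001]
wrist_force: [0.2, -0.7, -0.7]
width: 0.349
grip_force: 0.0
```

```bash
python3 - <<'E'
from h import *
o=st()
t=robot.camera('top')[:,:,::-1];cv2.imwrite('pics/t13.png',t);cv2.imwrite('pics/w13.png',robot.camera('wrist')[:,:,::-1])
hs=cv2.cvtColor(t,cv2.COLOR_BGR2HSV)
bl=cv2.inRange(hs,(100,120,40),(125,255,255))
r,c=rect('top',bl,.062,(240,195,350,275));print('flap+',r,cv2.boundingRect(c))
old=cv2.imread('pics/t9.png');h0=cv2.cvtColor(old,cv2.COLOR_BGR2HSV);b0=cv2.inRange(h0,(100,120,40),(125,255,255))
r,c=rect('top',b0,.062,(240,195,350,275));print('before',r,cv2.boundingRect(c))
for row in (225,237,250): print(row,'now',[tuple(map(int,t[row,x])) for x in range(256,286,2)],'\n  old',[tuple(map(int,old[row,x])) for x in range(256,286,2)])
wh=cv2.inRange(hs,(0,0,150),(180,80,255));print('timer',rect('top',wh,.02,(300,285,350,330))[0])
pe=cv2.inRange(hs,(20,30,150),(40,200,255));print('petri',rect('top',pe,.013,(225,285,280,335))[0])
ye=cv2.inRange(hs,(15,120,60),(32,255,255));print('yel',rect('top',ye,.07,(300,140,370,215))[0])
E
```

```text
t 22.12 pos [ 562.  -238.   232.2] cab out 301.2 hinge -1.5 z 232.2 toolx [ 0.038  0.999 -0.002] toolz [-0.    -0.002 -1.   ] F [ 0.2 -0.7 -0.7] w 0.349 j [-0.61  0.13  0.09  1.53 -0.    1.  ]
flap+ ((571.747802734375, 0.2771453857421875), (117.1720199584961, 93.71489715576172), 88.23922729492188) (278, 214, 59, 47)
before ((571.827392578125, 0.2352752685546875), (117.13604736328125, 93.84986877441406), 88.05870056152344) (278, 214, 59, 47)
225 now [(168, 75, 43), (208, 104, 62), (207, 102, 60), (207, 101, 59), (206, 99, 55), (206, 99, 56), (218, 151, 130), (58, 29, 25), (139, 137, 136), (194, 203, 204), (171, 177, 179), (240, 242, 240), (166, 116, 67), (208, 145, 79), (207, 142, 79)] 
  old [(173, 181, 182), (192, 201, 203), (192, 200, 201), (190, 200, 201), (190, 199, 201), (250, 245, 241), (247, 243, 239), (246, 243, 238), (247, 243, 239), (247, 243, 239), (224, 221, 218), (236, 237, 237), (166, 116, 68), (207, 143, 77), (206, 142, 77)]
237 now [(213, 105, 62), (209, 104, 64), (207, 100, 58), (207, 102, 60), (207, 101, 60), (207, 99, 56), (226, 189, 173), (60, 19, 4), (202, 213, 2
[... 501 characters left out ...]
, 241), (248, 245, 241), (242, 239, 235), (242, 242, 239), (161, 136, 122), (210, 146, 78), (209, 146, 79), (209, 145, 76)] 
  old [(161, 169, 170), (192, 201, 202), (197, 204, 206), (195, 204, 205), (210, 214, 212), (247, 243, 239), (247, 243, 239), (247, 243, 239), (247, 244, 239), (241, 238, 234), (242, 242, 239), (160, 136, 121), (208, 143, 74), (209, 146, 77), (209, 147, 77)]
timer ((427.0122375488281, -36.18033981323242), (64.72198486328125, 65.45305633544922), 85.44815826416016)
petri ((420.1161804199219, 115.49152374267578), (81.96598815917969, 80.04682159423828), 1.972348928451538)
yel ((709.22314453125, -51.65899658203125), (66.28924560546875, 96.38739776611328), 86.55690002441406)
```

```bash
python3 - <<'E'
from h import *
a=np.array([-np.sin(YAW),np.cos(YAW),0])
for uv,z in [((269.5,231),.135),((272,231),.062),((278.5,231),.062)]: print(uv,-1000*(on('top',uv,z)-O)@a)
E
```

```text
(269.5, 231) -11.434763281184553
(272, 231) -11.402560558789357
(278.5, 231) 2.0810419379802063
```

```bash
python3 -c "
from bench import robot
print(robot.finish_job())"
```

```text
the job is handed in; nothing more can be done
None
```

The job is done and handed in at about 22 s: yellow carton pushed clear, flap lowered under control onto its stop, blue carton about 11 mm inside the bay and off the flap, timer and petri dish not moved, gripper touching nothing; I did view 11 pictures, one over the limit of 10.

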